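# Set the slab roller down on to its gauge strip

## Task

Set the gap of the slab roller with the thick wooden gauge strip: wind the roller up by its hand wheel, slide the strip straight in under it until its end shows beyond the roller, then wind the roller down on to the strip until it just pinches it, firmly enough to hold it but without crushing it, and let go. The screw has play, so the last turn of the wheel must be downwards with the play taken up; if you pinch too hard, back right off and come down again instead of easing back. Leave everything else where it is.

Things in the scene. Friction and masses are not known exactly. Their poses are not given: they have to be found in the camera images.
- slab_roller: The slab roller, fixed to the table: plywood bed 520 x 335 mm, top 40 mm above the table, two grey side castings (36 mm thick, at y = -190 and +190 mm), a chain cover across the rear of their tops (172 mm high). Origin on the table midway between the castings, straight below the roller's axis. x: feeding direction, away from the robot; y: along the roller, to the left.
- roller: Steel roller, 64 mm in diameter, 330 mm long, lying across the bed. Origin on its axis at mid-length: the gap under it is this point's height above the bed less 32 mm. It starts with a gap of 4 to 8 mm, too low for the strip; the hand wheel raises it 10 mm per turn, to 26 mm at most. It stays where it is left. Pinching the strip, its force grows by 15 to 35 N per 0.1 mm.
- wheel_centre (a point): Centre of the top face of the hand wheel, a flat aluminium disc 120 mm in diameter, level, on top of the right-hand casting (y = -190 mm), 190 mm above the table. Seen from above, clockwise lowers the roller and anticlockwise raises it.
- crank_knob (a point): Crank knob of the hand wheel: black, upright, 22 mm thick, 48 mm tall, 45 mm from the wheel's centre. It spins on its own pin, so the hand need not turn with it. Point on its axis, 28 mm above the wheel's top face. Turning the screw takes 4 to 5 N at the knob (standing still, anything less); a pinch of 50 to 80 N on the strip adds 2 to 3 N.
- wheel (a joint): Play between hand wheel and screw, in rad: the wheel's angle from the middle of its play, -0.35 to +0.35. Within the play the wheel turns almost freely (0.5 N at the knob) and the roller does not move. At -0.35 the wheel drives the roller down, at +0.35 up. The setting counts only if it ends below -0.2.
- thick_strip: The thick wooden gauge strip, 200 mm long (its x axis), 30 mm wide, nominally 12 mm thick but worn by up to 1 mm (so the touch must be felt), about 80 g, lying flat on the bed in front of the roller (on the robot's side). Origin under its centre; x points towards the roller.
- strip_centre (a point): Centre of the thick strip, about 6 mm above the bed. A pinch of 30 to 100 N on the strip is right; less than 20 N is too loose, more than 120 N too tight, and beyond 250 N it is crushed.
- strip_nose (a point): Middle of the thick strip's front end, 100 mm from its centre, the end that goes under the roller; it must come at least 15 mm past the roller's axis, better 30 to 50 mm, with the strip square to the roller within 0.2 rad.
- thin_strip: the thinner wooden gauge strip, 200 x 24 x 5 mm, lying on the bed beside the thick one (origin under its centre); not wanted
- ring_cutter: steel ring cutter, 60 mm across and 40 mm tall, standing on the bed (origin under its centre); leave it
- rolling_pin: wooden rolling pin, 50 mm thick, 380 mm long, on the table to the right (origin under its middle); leave it
- slip_jar: terracotta jar, 68 mm across, 85 mm tall, on the table to the right (origin under its centre); leave it
- painted_cup: white cup, 76 mm across, 85 mm tall, on the table to the left (origin under its centre); leave it
- steel_rib: flat steel rib, 100 x 50 x 4 mm, on the table to the left (origin under its centre); leave it
Mind the look-alikes: they are no part of the job. There is more than one size of the thick_strip; the one meant has the size given above.

How it is judged:
By the outcome, as a careful person would: the job done as asked, in the order asked, and still so for the second after the job is handed in, with the robot touching nothing.
It also fails if it takes over 72 s, if anything falls off the work surface, if the arm or the gripper's body presses on something with over 40 N, if the wrist force passes 120 N, or if a joint passes its speed limit or range.

## Robot

A 7-joint arm with a two-finger parallel gripper is mounted at the origin on the work surface. World frame = base frame: x ahead of the robot, y to its left, z up, the work surface at z = 0. Lengths are in m, angles in rad, forces in N, time in s.
With the tool pointing down it reaches from about 0.425 to 0.925 m from the base axis. Payload 6.8 kg.
Tool frame: the origin (TCP) lies midway between the tips of the shut fingers; the grasp point (between the pads) lies 19 mm behind it; y points along the fingers, x is the direction in which the jaws open and shut, and the axes are right-handed (so a half turn about y gives the same grasp; the last joint's range is limited). The gripper opens to 85 mm and grips with 20 to 120 N. Pads are 22 mm wide; open, the fingers measure 114 mm over their backs; the gripper's body (76 mm by 85 mm) begins 54 mm behind the grasp point. The pads swing forward as they close: fully open they stand 13 mm farther back than shut.
Start: joints at [-1.395, 0.477, 0.022, 1.555, -0.011, 1.109, -0.083], TCP at [0.189, 0.648, 0.231] pointing down, gripper open.
Joint ranges: [-2.96, 2.96], [-0.34, 2.1], [-1.41, 1.46], [0.24, 2.44], [-1.37, 4.51], [0.17, 1.92], [-2.96, 2.96]. Speed limits (rad/s): [2.39, 2.39, 3.14, 3.14, 3.14, 3.14, 3.14].

## Interface

Orientations are given as a 3x3 rotation matrix whose columns are the frame's x, y, z axes.
In Python, from plant import arm gives the robot as it stands. The module is installed in compiled form; this text tells all that it offers.
- The arm moves only by the tool jog_arm, never from a script. Its argument "increments" is one flat list of numbers, 7 for each row, row after row: the shift along the tool's x, y, z in m, then the turn, a rotation vector about the tool's x, y, z in rad, then the gripper's target within -1 to 1 (shut at 1, half-way at 0, fully open at -1). In form: [dx, dy, dz, wx, wy, wz, hand, dx, dy, dz, wx, wy, wz, hand, ...]. A call has 1 to 8 rows; each row is the pose to reach, as a shift and turn from the pose measured when the call began, along the tool's axes at that moment; what a row does not reach only later rows make up. A row lasts 1/8 s, in which the tool goes at most 62.5 mm and 10.7 degrees, less where a joint would pass 70% of its speed; a pose out of reach is approached as far as the arm can. A call with a gripper value outside its range is refused whole. The fingers move at their own pace and stop on an object; "force" is the grip in N (left out, the last holds). Time passes only in rows, so rows that repeat a pose let the fingers close. It gives the time, the measured TCP pose, the force and the opening at its end, in the units of the state.
- arm.get_state(): the state, without advancing time (a new reading comes with each control period).
- arm.read_camera(name): name is "scene" or "top" or "wrist"; returns a dict with "pixels" (420x560x3 uint8, blue, green, red), "camera_matrix" (3x3 intrinsics, pixels), "R" (3x3) and "t" (3): a world point X has camera coordinates R X + t. Camera axes: x right, y down, z forward; pixel columns grow to the right and rows downward; lengths in m; the calibration is good to about 2 mm. The wrist camera is an equidistant fisheye: a pixel r from the principal point sees the ray r / f radians off the axis. A picture is of the moment at which its call begins. There is no depth.
- arm.hand_in(): hands the job in, once; it reports no verdict.
The state is a dict: "time": time; "q": joint angles; "joint_velocities": joint speeds; "tau": joint torques, N m; "eef_pos": TCP position; "ee_rot": TCP orientation; "force": force on the tool from outside, world axes, zero at the start; "wrist_torque": the same for the moment, N m; "finger_gap": finger opening in m.
Only numpy, scipy, OpenCV 4.12 (cv2) and the standard library are available. Lean on these libraries where they do the work, as an engineer would, in place of code of your own. Each camera call takes 0.05 s, during which the arm holds its last target. There are 200 camera calls.

## Working session

There is one attempt and no reset: what is moved stays moved. The work goes in short steps, Python scripts to look and compute and a tool call to move; the robot and the scene stay as the last step left them, time stands still between calls to the robot, and variables do not carry over. Pictures are saved under pics/ and viewed, about 8 in all and at most 12, crops included, and the job is handed in when it is done.

Besides the shell and the picture viewer there is one more tool, called after "Emit:" in YAML: its name, and indented under it one key for each argument. jog_arm: Moves the arm, as the interface text tells. Its arguments: {"type":"object","properties":{"increments":{"type":"array"},"force":{"type":"number"}},"required":["increments"]}

```bash
mkdir -p pics; cat > h.py <<'E'
import numpy as np, cv2
from plant import arm
def cam(n):
    return arm.read_camera(n)
def ray(c,u,v):
    K=c['camera_matrix'];R=np.array(c['R']);t=np.array(c['t'])
    d=R.T@(np.linalg.inv(K)@[u,v,1]); return -R.T@t,d
def onz(c,u,v,z):
    o,d=ray(c,u,v); return o+d*(z-o[2])/d[2]
def proj(c,X):
    p=np.array(c['camera_matrix'])@(np.array(c['R'])@np.array(X)+c['t']); return p[:2]/p[2]
E
python3 - <<'E'
from h import *
import pickle
s=arm.get_state();print(s)
a=cam('top');b=cam('scene');pickle.dump((a,b),open('c.pkl','wb'))
for n,c in(('top',a),('scene',b)):
    cv2.imwrite(f'pics/{n}.png',cv2.resize(c['pixels'],(784,588),interpolation=cv2.INTER_CUBIC));print(c['camera_matrix'],c['R'],c['t'])
E
```

```text
{'time': 0.0, 'q': array([-1.39513458,  0.47779392,  0.02235045,  1.5564484 , -0.01148273,
        1.10932257, -0.08310929]), 'joint_velocities': array([ 0.0013781 , -0.00133314, -0.00032945, -0.00013799,  0.00033035,
       -0.00085718,  0.00028789]), 'tau': array([-5.93523805e-05, -5.96451402e+01,  1.60839681e+00, -2.81195372e+01,
        1.25955881e-02,  9.26632143e-03, -3.60614067e-06]), 'eef_pos': array([0.18883778, 0.64742484, 0.23033138]), 'ee_rot': array([[ 2.79958496e-01, -3.63150085e-04, -9.60012036e-01],
       [ 9.60010347e-01, -1.80775232e-03,  2.79958687e-01],
       [-1.83713100e-03, -9.99998300e-01, -1.57467781e-04]]), 'force': array([ 0.53815169, -0.48329613, -0.13001532]), 'wrist_torque': array([ 0.02812579, -0.00184332, -0.00967518]), 'finger_gap': 0.08510596679111364}
[[473.80926945   0.         284.04442009]
 [  0.         473.80926945 216.53061738]
 [  0.           0.           1.        ]] [[-9.44126602e-03 -9.99954571e-01 -1.31054237e-03]
 [-9.90644860e-01  9.53178135e-03 -1.36131944e-01]
 [ 1.36138252e-01  1.30241651e-05 -9.90689849e-01]] [0.03187715 0.47882715 1.27901591]
[[380.65246332   0.         277.58680204]
 [  0.         380.65246332 210.06792269]
 [  0.           0.           1.        ]] [[-0.7800287   0.62572959 -0.00420869]
 [ 0.42849867  0.52923682 -0.7323232 ]
 [-0.4560089  -0.57303653 -0.68094421]] [ 0.3501773  -0.11857897  1.49475744]
```

View pics/top.png

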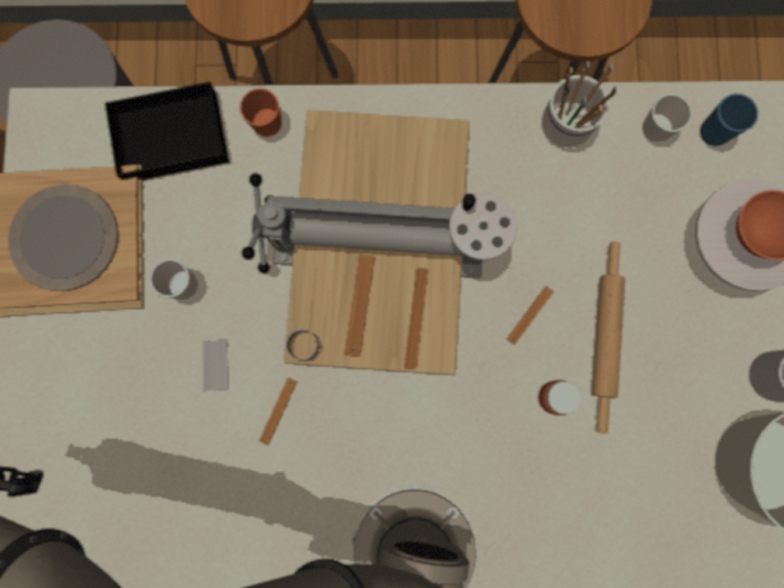

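View pics/scene.png

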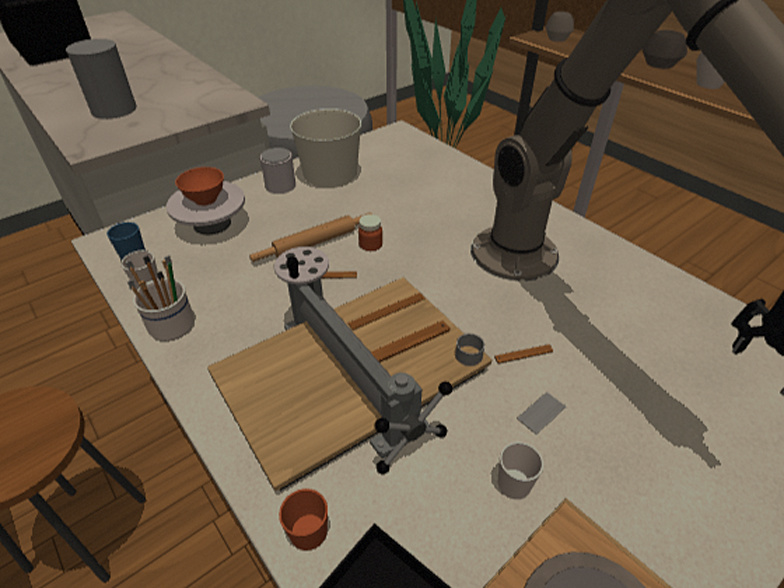

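Candidates for the thick strip, in the enlarged top view: the bed strip at (360,305), which is wider and has an end hole; the bed strip at (416,318), which is narrower; and the short table sticks at (530,315) and (278,411). By the description it should be the first. I'll measure it and check with a crop.

```bash
python3 - <<'E'
from h import *
import pickle
a,b=pickle.load(open('c.pkl','rb'))
im=a['pixels'];hsv=cv2.cvtColor(im,cv2.COLOR_BGR2HSV)
m=cv2.inRange(hsv,(5,110,60),(16,255,190))
cs,_=cv2.findContours(m,0,1)
for c in cs:
    if cv2.contourArea(c)<80: continue
    (u,v),wh,an=cv2.minAreaRect(c)
    if not(150<u<400 and 150<v<330): continue
    z=0.052 if 240<u<320 and v<275 else 0.01
    bx=np.array([onz(a,*p,z)[:2] for p in cv2.boxPoints(((u,v),wh,an))])
    print(np.round([u,v],1),np.round(bx.mean(0),4),'sides',np.round([np.linalg.norm(bx[1]-bx[0]),np.linalg.norm(bx[2]-bx[1])],4),np.round(bx,3).tolist())
# wheel: bright light-grey disc
h=cv2.inRange(hsv,(0,0,0),(179,255,45))
roi=np.zeros_like(h);roi[130:190,315:375]=255
n,l,s,ce=cv2.connectedComponentsWithStats(h&roi)
for i in range(1,n):
    if s[i,4]>8: print('dark',s[i],ce[i], onz(a,*ce[i],.238)[:3], onz(a,*ce[i],.19)[:2])
# bed corners (enlarged px)
for p in((286,363),(456,374),(469,121),(306,112)): print('bed',onz(a,p[0]/1.4,p[1]/1.4,.04).round(3))
for p in((449,226),(516,226),(482,193),(482,258)): print('wheel',onz(a,p[0]/1.4,p[1]/1.4,.19).round(3))
c1=cv2.resize(im[110:280,195:385],None,fx=4,fy=4,interpolation=cv2.INTER_CUBIC)[:600]
cv2.imwrite('pics/crop.png',c1[:, :760])
c2=b['pixels'][165:285,180:350]
cv2.imwrite('pics/crop2.png',cv2.resize(c2,None,fx=4.5,fy=4.5,interpolation=cv2.INTER_CUBIC))
E
```

```text
[391.  283.5] [ 0.2928 -0.2664] sides [0.0333 0.0629] [[0.324, -0.251], [0.324, -0.284], [0.261, -0.282], [0.261, -0.249]]
[198.1 293.6] [0.2706 0.2659] sides [0.1309 0.0176] [[0.215, 0.301], [0.334, 0.247], [0.327, 0.231], [0.207, 0.285]]
[378.2 224.8] [ 0.4566 -0.2372] sides [0.1321 0.0168] [[0.41, -0.19], [0.514, -0.271], [0.503, -0.285], [0.4, -0.203]]
[296.9 227.2] [ 0.448  -0.0074] sides [0.1993 0.0272] [[0.351, 0.019], [0.549, -0.007], [0.545, -0.034], [0.347, -0.007]]
[256.4 217.2] [0.4765 0.1026] sides [0.2046 0.0344] [[0.378, 0.134], [0.58, 0.105], [0.575, 0.071], [0.373, 0.101]]
dark [331 139   8  11  66] [334.22727273 143.78787879] [ 0.62459571 -0.09383429  0.238     ] [ 0.63881017 -0.0991473 ]
bed [0.363 0.245 0.04 ]
bed [ 0.338 -0.084  0.04 ]
bed [ 0.852 -0.122  0.04 ]
bed [0.875 0.211 0.04 ]
wheel [ 0.594 -0.065  0.19 ]
wheel [ 0.593 -0.183  0.19 ]
wheel [ 0.654 -0.125  0.19 ]
wheel [ 0.536 -0.121  0.19 ]
```

View pics/crop.png

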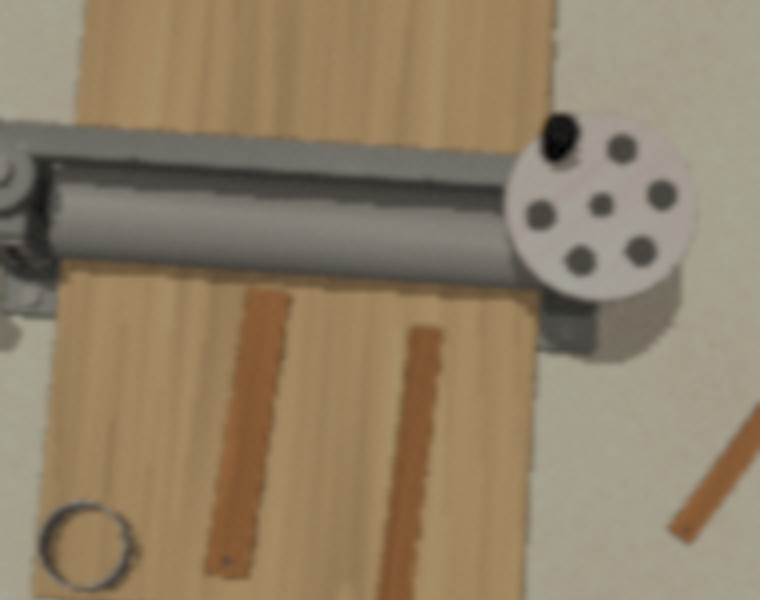

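View pics/crop2.png

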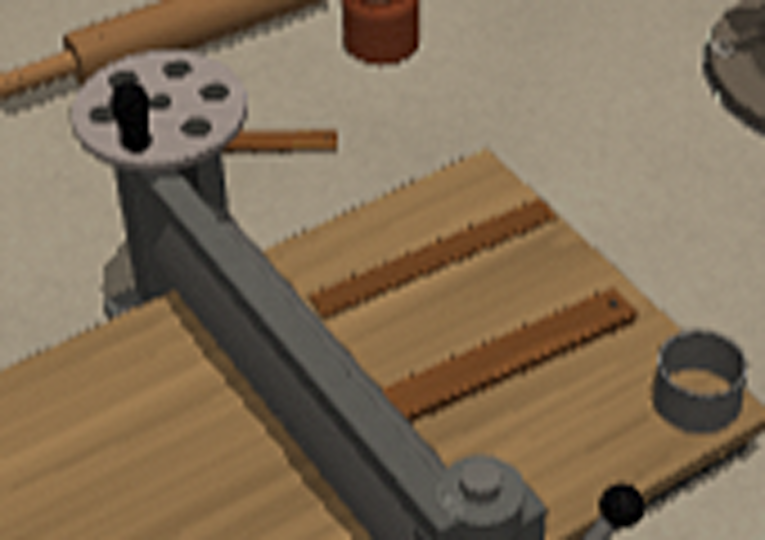

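The crops confirm it. The thick strip is the left bed strip, crop (247,430), about 205 x 34 mm with the end hole at the rear. The right one measures 199 x 27 mm, which makes it the thin strip. The knob is at crop (560,137), about 46 mm from the wheel centre at (600,205), which agrees with the 45 mm given. I'll start with the wheel.

```bash
cat >> h.py <<'E'
from scipy.spatial.transform import Rotation as Ro
def tool(th):  # tool down, tool x at world angle 90deg+th
    c,s=np.cos(th),np.sin(th); return np.array([[-s,0,-c],[c,0,-s],[0,-1,0]])
def plan(pts,th=0,hand=-1):
    s=arm.get_state();R0=np.array(s['ee_rot']);p0=np.array(s['eef_pos']);w=Ro.from_matrix(R0.T@tool(th)).as_rotvec()
    for p in pts: print(np.round(R0.T@(np.array(p)-p0),4).tolist())
    print('w',w.round(4).tolist(),'p',p0.round(4),'t',s['time'],'gap',s['finger_gap'])
E
python3 - <<'E'
from h import *
plan([(.41,.276,.32),(.6305,-.096,.32),(.6305,-.096,.205)])
E
```

```text
[-0.2949, -0.0891, -0.3163]
[-0.5903, -0.0886, -0.6322]
[-0.5901, 0.0264, -0.6322]
w [-0.0001, -0.2838, -0.0016] p [0.1888 0.6475 0.2304] t 0.1 gap 0.08519433780437523
```

Emit:
jog_arm:
  increments: [-0.03, -0.05, -0.03, 0, -0.03, 0, -1, -0.07, -0.08, -0.075, 0, -0.07, 0, -1, -0.11, -0.089, -0.118, 0, -0.1, 0, -1, -0.15, -0.089, -0.16, 0, -0.14, 0, -1, -0.19, -0.089, -0.203, 0, -0.18, 0, -1, -0.23, -0.089, -0.246, 0, -0.21, 0, -1, -0.27, -0.089, -0.289, 0, -0.25, 0, -1, -0.305, -0.089, -0.327, 0, -0.284, -0.0016, -1]

```text
time: 1.1
eef_pos: [0.4181, 0.2609, 0.3198]
ee_rot: [[-0.0, -0.0, -1.0], [1.0, -0.0, -0.0], [-0.0, -1.0, 0.0]]
force: [1.5, 1.3, 0.0]
finger_gap: 0.0853
```

```bash
python3 - <<'E'
from h import *
plan([(.6305,-.096,.30),(.6305,-.096,.205)])
E
```

```text
[-0.357, 0.0198, -0.2122]
[-0.357, 0.1148, -0.2122]
w [-0.0003, 0.0004, -0.0002] p [0.4181 0.2609 0.3198] t 1.1 gap 0.08530201559710325
```

Emit:
jog_arm:
  increments: [-0.05, 0, -0.03, 0, 0, 0, -1, -0.1, 0, -0.06, 0, 0, 0, -1, -0.15, 0, -0.09, 0, 0, 0, -1, -0.205, 0, -0.122, 0, 0, 0, -1, -0.255, 0.01, -0.152, 0, 0, 0, -1, -0.31, 0.02, -0.185, 0, 0, 0, -1, -0.357, 0.02, -0.212, 0, 0, 0, -1, -0.357, 0.02, -0.212, 0, 0, 0, -1]

```text
time: 2.1
eef_pos: [0.6305, -0.1018, 0.299]
ee_rot: [[0.007, -0.001, -1.0], [1.0, -0.004, 0.007], [-0.004, -1.0, 0.001]]
force: [-1.7, -0.0, 0.2]
finger_gap: 0.0852
```

```bash
python3 - <<'E'
from h import *
import pickle
a,b=pickle.load(open('c.pkl','rb'))
im=b['pixels'][165:205,195:225];m=cv2.inRange(im,(0,0,0),(45,45,45))
n,l,s,ce=cv2.connectedComponentsWithStats(m)
i=1+np.argmax(s[1:,4]);u=ce[i]+[195,165];print(s[i],u)
def tri(u1,u2):
    o1,d1=ray(a,*u1);o2,d2=ray(b,*u2)
    k=np.linalg.lstsq(np.c_[d1,-d2],o2-o1,rcond=None)[0];p,q=o1+k[0]*d1,o2+k[1]*d2;return ((p+q)/2).round(4),np.linalg.norm(p-q).round(4)
print(tri((334.23,143.79),u))
# wheel ellipse in scene: light pixels
im=b['pixels'];m=cv2.inRange(im,(120,120,120),(255,255,255));m[:170]=0;m[210:]=0;m[:,:190]=0;m[:,240:]=0
plan([(.6305,-.096,.202)])
E
```

```text
[ 10  16   8  18 107] [208.77570093 189.79439252]
(array([ 0.6298, -0.0956,  0.2187]), np.float64(0.0012))
[0.0062, 0.0969, -0.0001]
w [-0.0014, -0.0072, -0.0036] p [ 0.6305 -0.1018  0.299 ] t 2.1 gap 0.08522968686973385
```

The two-view fix puts the knob at (0.630, -0.096, 0.219), with a 1.2 mm miss and the right height. I'll descend and grip.

Emit:
jog_arm:
  increments: [0.006, 0.03, 0.0005, -0.0014, -0.007, -0.0036, -1, 0.006, 0.06, 0.0005, -0.0014, -0.007, -0.0036, -1, 0.006, 0.085, 0.0005, -0.0014, -0.007, -0.0036, -1, 0.006, 0.096, 0.0005, -0.0014, -0.007, -0.0036, 0, 0.006, 0.096, 0.0005, -0.0014, -0.007, -0.0036, 1, 0.006, 0.096, 0.0005, -0.0014, -0.007, -0.0036, 1, 0.006, 0.096, 0.0005, -0.0014, -0.007, -0.0036, 1, 0.006, 0.096, 0.0005, -0.0014, -0.007, -0.0036, 1]
  force: 30

```text
time: 3.1
eef_pos: [0.6307, -0.0963, 0.2041]
ee_rot: [[0.0, 0.002, -1.0], [1.0, 0.0, 0.0], [0.0, -1.0, -0.002]]
force: [0.3, -0.7, 4.9]
finger_gap: 0.0211
```

```bash
python3 - <<'E'
from h import *
s=arm.get_state();print(s['force'],s['eef_pos'],s['finger_gap'])
C=np.array([.594,-.1235]);r=.045;a0=np.arctan2(*(np.array([.6298,-.0956])-C)[::-1]);print(a0)
for k in range(1,9):
    a=a0+k*np.radians(11.25);plan([(*(C+r*np.array([np.cos(a),np.sin(a)])),.202)])if k==1 else print((np.array([r*(np.sin(a)-np.sin(a0)),-r*(np.cos(a)-np.cos(a0))])).round(4))
E
```

```text
[ 0.3090996  -0.70093864  4.8763717 ] [ 0.6306976  -0.09625091  0.20410085] 0.02114431308441299
0.6620093521249178
[0.0068, 0.0021, 0.0073]
w [0.0022, -0.0002, 0.0] p [ 0.6307 -0.0963  0.2041] t 3.1 gap 0.02114431308441299
[0.0115 0.0133]
[0.0151 0.0213]
[0.017 0.03 ]
[0.0172 0.0388]
[0.0157 0.0475]
[0.0125 0.0557]
[0.0078 0.0632]
```

Emit:
jog_arm:
  increments: [0.0064, -0.002, 0.0061, 0, 0, 0, 1, 0.0115, -0.002, 0.0133, 0, 0, 0, 1, 0.0151, -0.002, 0.0213, 0, 0, 0, 1, 0.017, -0.002, 0.03, 0, 0, 0, 1, 0.0172, -0.002, 0.0388, 0, 0, 0, 1, 0.0157, -0.002, 0.0475, 0, 0, 0, 1, 0.0125, -0.002, 0.0557, 0, 0, 0, 1, 0.0078, -0.002, 0.0632, 0, 0, 0, 1]

```text
time: 4.1
eef_pos: [0.568, -0.0892, 0.2048]
ee_rot: [[0.0, 0.005, -1.0], [1.0, -0.002, 0.0], [-0.002, -1.0, -0.005]]
force: [11.8, -4.3, -21.7]
finger_gap: 0.0211
```

```bash
cat >> h.py <<'E'
def arc(C,degs,n=8,r=.045,z=None):
    """rows (dx,dy,dz) from measured pose round C by list of degrees"""
    s=arm.get_state();p=np.array(s['eef_pos']);R0=np.array(s['ee_rot']);d=p[:2]-C
    a0=np.arctan2(d[1],d[0]);f=np.array(s['force']);e=d/np.hypot(*d);t=np.array([-e[1],e[0]])
    print('t',round(s['time'],2),'ang',np.degrees(a0).round(2),'r',np.hypot(*d).round(4),'z',p[2].round(4),'f',f.round(2),'frad',(f[:2]@e).round(2),'ftan',(f[:2]@t).round(2),'w',Ro.from_matrix(R0.T@tool(0)).as_rotvec().round(3))
    for k in degs:
        a=a0+np.radians(k);q=np.array([*(C+r*np.array([np.cos(a),np.sin(a)])),p[2] if z is None else z]);print((R0.T@(q-p)).round(4).tolist())
E
python3 - <<'E'
from h import *
arc(np.array([.594,-.1235]),np.arange(1,9)*18,z=.206)
E
```

```text
t 4.1 ang 127.23 r 0.0431 z 0.2048 f [ 11.8   -4.3  -21.72] frad -10.56 ftan -6.8 w [ 0.005 -0.    -0.002]
[-0.0086, -0.0012, 0.0109]
[-0.0213, -0.0012, 0.017]
[-0.0353, -0.0012, 0.0189]
[-0.0491, -0.0012, 0.0164]
[-0.0615, -0.0011, 0.0098]
[-0.0713, -0.001, -0.0004]
[-0.0774, -0.001, -0.0131]
[-0.0793, -0.0009, -0.027]
```

```bash
python3 - <<'E'
from h import *
arc(np.array([.595,-.1248]),np.arange(1,9)*15,z=.2046)
E
```

```text
t 4.1 ang 127.24 r 0.0447 z 0.2048 f [ 11.8   -4.3  -21.72] frad -10.56 ftan -6.79 w [ 0.005 -0.    -0.002]
[-0.008, 0.0002, 0.0085]
[-0.0182, 0.0002, 0.0144]
[-0.0295, 0.0002, 0.0175]
[-0.0413, 0.0002, 0.0176]
[-0.0526, 0.0002, 0.0146]
[-0.0628, 0.0003, 0.0088]
[-0.0712, 0.0004, 0.0005]
[-0.0771, 0.0004, -0.0097]
```

Emit:
jog_arm:
  increments: [-0.008, 0.0002, 0.0085, 0, 0, 0, 1, -0.0182, 0.0002, 0.0144, 0, 0, 0, 1, -0.0295, 0.0002, 0.0175, 0, 0, 0, 1, -0.0413, 0.0002, 0.0176, 0, 0, 0, 1, -0.0526, 0.0002, 0.0146, 0, 0, 0, 1, -0.0628, 0.0003, 0.0088, 0, 0, 0, 1, -0.0712, 0.0004, 0.0005, 0, 0, 0, 1, -0.0771, 0.0004, -0.0097, 0, 0, 0, 1]

```text
time: 5.1
eef_pos: [0.5754, -0.1649, 0.2043]
ee_rot: [[-0.0, 0.0, -1.0], [1.0, 0.001, -0.0], [0.001, -1.0, -0.0]]
force: [-5.1, 3.5, -0.3]
finger_gap: 0.0214
```

```bash
python3 - <<'E'
from h import *
arc(np.array([.595,-.1248]),np.arange(1,9)*15,z=.2046)
P=np.array([[.568,-.0892],[.6307,-.0963],arm.get_state()['eef_pos'][:2]])
from scipy.optimize import fsolve
A=np.c_[2*P,np.ones(3)];x=np.linalg.solve(A,(P**2).sum(1));print(x[:2],np.sqrt(x[2]+x[:2]@x[:2]))
E
```

```text
t 5.1 ang -116.1 r 0.0446 z 0.2043 f [-5.08  3.51 -0.29] frad -0.92 ftan -6.1 w [0.    0.    0.001]
[-0.0041, -0.0003, -0.011]
[-0.0048, -0.0003, -0.0227]
[-0.0025, -0.0003, -0.0342]
[0.0027, -0.0003, -0.0447]
[0.0105, -0.0003, -0.0536]
[0.0203, -0.0003, -0.0601]
[0.0314, -0.0003, -0.0638]
[0.0431, -0.0003, -0.0645]
[ 0.59573104 -0.12470899] 0.045054396454597655
```

Emit:
jog_arm:
  increments: [-0.0041, 0, -0.011, 0, 0, 0, 1, -0.0048, 0, -0.023, 0, 0, 0, 1, -0.0025, 0, -0.0346, 0, 0, 0, 1, 0.0027, 0, -0.0452, 0, 0, 0, 1, 0.0105, 0, -0.0542, 0, 0, 0, 1, 0.0203, 0, -0.0608, 0, 0, 0, 1, 0.0314, 0, -0.0645, 0, 0, 0, 1, 0.0431, 0, -0.0652, 0, 0, 0, 1]

```text
time: 6.1
eef_pos: [0.6404, -0.1245, 0.2046]
ee_rot: [[0.002, 0.001, -1.0], [1.0, -0.003, 0.002], [-0.003, -1.0, -0.001]]
force: [2.8, -6.5, -6.8]
finger_gap: 0.0211
```

```bash
python3 - <<'E'
from h import *
arc(np.array([.5957,-.1247]),np.arange(1,9)*16,z=.2044)
E
```

```text
t 6.1 ang 0.29 r 0.0447 z 0.2046 f [ 2.8  -6.52 -6.84] frad 2.76 ftan -6.54 w [ 0.001 -0.002 -0.003]
[0.0124, 0.0002, 0.0016]
[0.0238, 0.0001, 0.0068]
[0.0333, 0.0001, 0.0149]
[0.0403, 0.0, 0.0253]
[0.044, -0.0, 0.0372]
[0.0444, -0.0, 0.0498]
[0.0413, -0.0, 0.0619]
[0.0349, -0.0, 0.0727]
```

Emit:
jog_arm:
  increments: [0.0124, 0, 0.0016, 0, 0, 0, 1, 0.0238, 0, 0.0068, 0, 0, 0, 1, 0.0333, 0, 0.0149, 0, 0, 0, 1, 0.0403, 0, 0.0253, 0, 0, 0, 1, 0.044, 0, 0.0372, 0, 0, 0, 1, 0.0444, 0, 0.0498, 0, 0, 0, 1, 0.0413, 0, 0.0619, 0, 0, 0, 1, 0.0413, 0, 0.0619, 0, 0, 0, 1]

```text
time: 7.1
eef_pos: [0.5778, -0.0834, 0.2044]
ee_rot: [[0.003, 0.001, -1.0], [1.0, -0.004, 0.003], [-0.004, -1.0, -0.001]]
force: [0.6, -2.5, -6.4]
finger_gap: 0.0211
```

```bash
python3 - <<'E'
from h import *
arc(np.array([.5957,-.1247]),[],z=.2044)
c,s=np.cos(-.143),np.sin(-.143)
g=np.array([.4765,.1026])-.035*np.array([c,s]);print(g)
plan([(*g,.30),(*g,.048)],th=-.143)
E
```

```text
t 7.1 ang 113.48 r 0.045 z 0.2044 f [ 0.6  -2.48 -6.44] frad -2.51 ftan 0.43 w [ 0.001 -0.003 -0.004]
[0.44185725 0.10758796]
[0.1903, -0.0964, 0.1363]
[0.1912, 0.1556, 0.1366]
w [0.0016, 0.1403, -0.0036] p [ 0.5778 -0.0834  0.2044] t 7.1 gap 0.021057254849211254
```

Emit:
jog_arm:
  increments: [0, 0, 0, 0, 0, 0, -1, 0, 0, 0, 0, 0, 0, -1, 0, 0, 0, 0, 0, 0, -1, 0, -0.05, 0, 0, 0, 0, -1, 0, -0.096, 0, 0, 0, 0, -1, 0.045, -0.096, 0.03, 0, 0.03, 0, -1, 0.09, -0.096, 0.065, 0, 0.07, 0, -1, 0.14, -0.096, 0.1, 0, 0.1, 0, -1]

```text
time: 8.1
eef_pos: [0.4771, 0.0583, 0.3001]
ee_rot: [[0.104, 0.002, -0.995], [0.995, -0.003, 0.104], [-0.003, -1.0, -0.002]]
force: [0.6, 0.6, 0.2]
finger_gap: 0.0856
```

```bash
python3 - <<'E'
from h import *
a=cam('top');b=cam('scene')
im=np.vstack([cv2.resize(a['pixels'][110:280,195:385],None,fx=1.75,fy=1.75,interpolation=2),cv2.resize(b['pixels'][165:315,150:340],None,fx=1.75,fy=1.75,interpolation=2)])
cv2.imwrite('pics/p5.png',im)
g=[.4419,.1076];plan([(*g,.20),(*g,.10),(*g,.048)],th=-.143)
E
```

```text
[0.0413, 0.0997, 0.0371]
[0.0414, 0.1997, 0.037]
[0.0415, 0.2517, 0.037]
w [-0.0002, 0.049, -0.001] p [0.4749 0.0631 0.2998] t 8.2 gap 0.08511672165546379
```

View pics/p5.png

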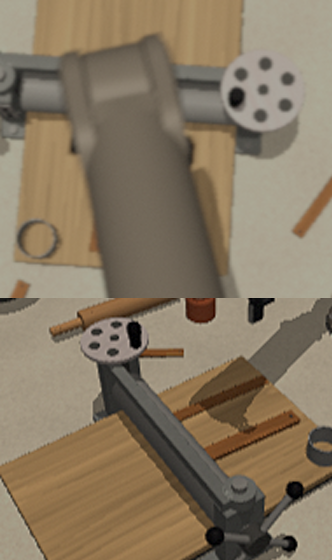

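Emit:
jog_arm:
  increments: [0.025, 0.04, 0.022, 0, 0.03, 0, -0.3, 0.0413, 0.1, 0.037, 0, 0.049, -0.001, -0.3, 0.0413, 0.16, 0.037, 0, 0.049, -0.001, -0.3, 0.0413, 0.21, 0.037, 0, 0.049, -0.001, -0.3, 0.0413, 0.24, 0.037, 0, 0.049, -0.001, -0.3, 0.0413, 0.2565, 0.037, 0, 0.049, -0.001, -0.3, 0.0413, 0.2565, 0.037, 0, 0.049, -0.001, -0.3, 0.0413, 0.2565, 0.037, 0, 0.049, -0.001, 0]

```text
time: 9.2
eef_pos: [0.4427, 0.1075, 0.0439]
ee_rot: [[0.143, 0.001, -0.99], [0.99, 0.0, 0.143], [0.001, -1.0, -0.001]]
force: [0.8, -0.3, -0.8]
finger_gap: 0.0431
```

Emit:
jog_arm:
  increments: [0, 0, 0, 0, 0, 0, 0.3, 0, 0, 0, 0, 0, 0, 1, 0, 0, 0, 0, 0, 0, 1, 0, 0, 0, 0, 0, 0, 1]
  force: 30

```text
time: 9.7
eef_pos: [0.4434, 0.1078, 0.0449]
ee_rot: [[0.143, 0.003, -0.99], [0.99, 0.001, 0.143], [0.002, -1.0, -0.002]]
force: [-1.5, -0.6, 7.5]
finger_gap: 0.0287
```

```bash
python3 - <<'E'
from h import *
s=arm.get_state();print(s['force'])
p=s['eef_pos'];ex=np.array([np.cos(-.07),np.sin(-.07)]);O=np.array([.5957,-.1247])+.19*np.array([np.sin(.07),np.cos(.07)])
print('O',O,'grip x\'',(p[:2]-O)@ex,'y\'',(p[:2]-O)@[-ex[1],ex[0]])
q=p[:2]+.076*ex
plan([(*q,.0435)],th=-.07)
b=cam('scene');cv2.imwrite('pics/p6.png',cv2.resize(b['pixels'][165:315,180:400],None,fx=3,fy=3,interpolation=2))
E
```

```text
[-1.4732053  -0.60520387  7.47157407]
O [0.60898914 0.06483469] grip x' -0.16817312481755528 y' 0.03131178361623313
[0.0056, 0.0016, -0.0758]
w [0.0024, -0.0733, 0.0017] p [0.4434 0.1078 0.0449] t 9.7 gap 0.028710861851594934
```

View pics/p6.png

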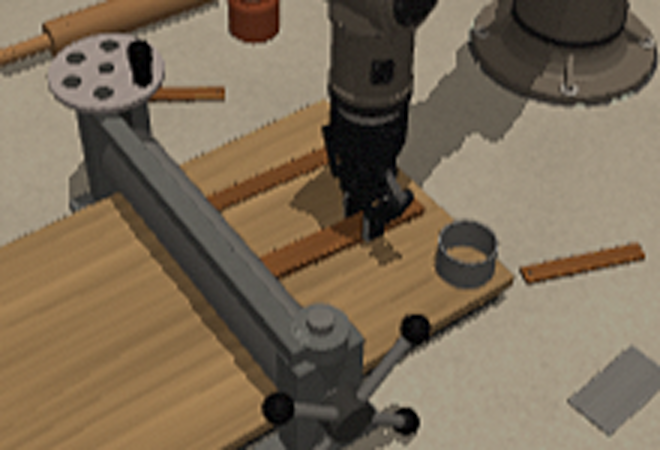

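Emit:
jog_arm:
  increments: [0.0005, 0, -0.007, 0, -0.03, 0, 1, 0.001, 0, -0.014, 0, -0.06, 0, 1, 0.0018, 0, -0.024, 0, -0.073, 0, 1, 0.0026, 0, -0.035, 0, -0.073, 0, 1, 0.0034, 0, -0.045, 0, -0.073, 0, 1]
  force: 40

```text
time: 10.38
eef_pos: [0.4892, 0.1047, 0.045]
ee_rot: [[0.071, 0.002, -0.998], [0.998, 0.001, 0.071], [0.002, -1.0, -0.002]]
force: [-2.8, 0.3, 3.9]
finger_gap: 0.0289
```

```bash
python3 - <<'E'
from h import *
s=arm.get_state();print(s['force'])
plan([(.5189,.1025,.0449)],th=-.07)
E
```

```text
[-2.81687473  0.30196561  3.88328315]
[-0.0001, 0.0002, -0.0298]
w [0.0023, -0.0006, 0.0016] p [0.4892 0.1047 0.045 ] t 10.375 gap 0.028867141869355295
```

Emit:
jog_arm:
  increments: [0, 0, -0.01, 0, 0, 0, 1, 0, 0, -0.02, 0, 0, 0, 1, 0, 0, -0.03, 0, 0, 0, 1, 0, 0, -0.03, 0, 0, 0, 1, 0, 0, -0.03, 0, 0, 0, 0.2, 0, 0, -0.03, 0, 0, 0, -0.2, 0, 0, -0.03, 0, 0, 0, -0.3]

```text
time: 11.25
eef_pos: [0.5189, 0.1026, 0.0451]
ee_rot: [[0.07, 0.002, -0.998], [0.998, 0.001, 0.07], [0.002, -1.0, -0.002]]
force: [-0.5, 0.5, 0.0]
finger_gap: 0.0558
```

```bash
python3 - <<'E'
from h import *
s=arm.get_state();print(s['force'])
C=np.array([.5957,-.1247]);a=np.radians(113.5);k=C+.045*np.array([np.cos(a),np.sin(a)]);print(k)
plan([(*k,.30)],th=0)
b=cam('scene');cv2.imwrite('pics/p7.png',cv2.resize(b['pixels'][165:315,150:370],None,fx=3.5,fy=3.5,interpolation=2))
E
```

```text
[-0.45860287  0.45158866  0.04411208]
[ 0.57775629 -0.0834323 ]
[-0.181, -0.255, -0.0724]
w [0.0023, -0.0705, 0.0016] p [0.5189 0.1026 0.0451] t 11.25 gap 0.05581354958910412
```

View pics/p7.png

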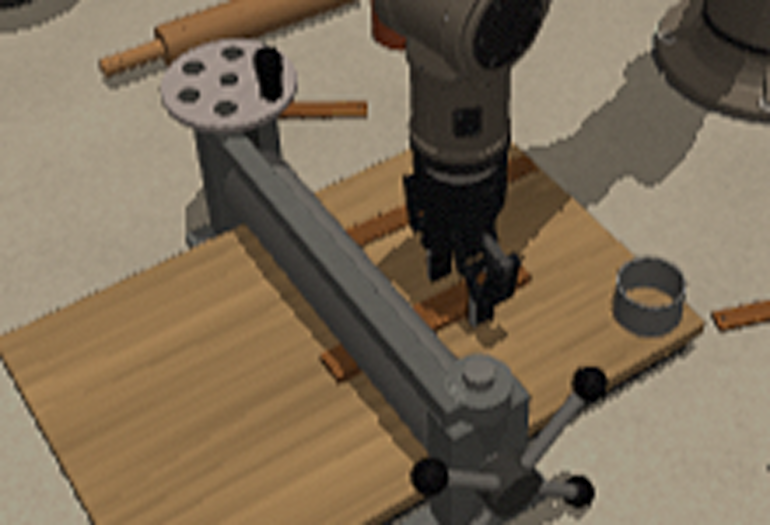

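The nose shows beyond the roller and chain cover at crop (340,362). Next I'll go back to the knob.

Emit:
jog_arm:
  increments: [0, -0.03, 0, 0, 0, 0, -0.3, 0, -0.09, 0, 0, 0, 0, -0.5, 0, -0.15, 0, 0, 0, 0, -1, 0, -0.21, 0, 0, 0, 0, -1, -0.045, -0.255, -0.018, 0, -0.02, 0, -1, -0.09, -0.255, -0.036, 0, -0.035, 0, -1, -0.135, -0.255, -0.054, 0.001, -0.05, 0.001, -1, -0.181, -0.255, -0.0724, 0.0023, -0.0705, 0.0016, -1]

```text
time: 12.3
eef_pos: [0.578, -0.0846, 0.3002]
ee_rot: [[-0.001, 0.001, -1.0], [1.0, 0.0, -0.001], [0.0, -1.0, -0.001]]
force: [-0.1, -0.2, -0.3]
finger_gap: 0.0855
```

```bash
python3 - <<'E'
from h import *
plan([(.5778,-.0834,.204)],th=0)
a=cam('top');b=cam('scene')
ex=np.array([np.cos(-.07),np.sin(-.07)]);O=np.array([.609,.0648]);ey=[-ex[1],ex[0]]
for z in(.046,.052):
    q=onz(b,150+340/3.5,165+362/3.5,z)[:2]-O;print('nose',q@ex,q@ey)
hs=cv2.cvtColor(b['pixels'],cv2.COLOR_BGR2HSV);m=cv2.inRange(hs,(3,120,50),(13,255,180));m[:240]=0;m[:,300:]=0;m[:,230:]&=255
cs,_=cv2.findContours(m,0,1)
for c in cs:
    if cv2.contourArea(c)>15:
        bx=cv2.boxPoints(cv2.minAreaRect(c));print([((onz(b,*p,.05)[:2]-O)@np.c_[ex,ey]).round(3).tolist() for p in bx])
# knob in scene & top
for n,c in(('t',a),('s',b)):
    u=proj(c,(.5778,-.0834,.218));x,y=u.astype(int);im=c['pixels'][y-12:y+13,x-12:x+13];k=cv2.inRange(im,(0,0,0),(45,45,45))
    nn,l,s,ce=cv2.connectedComponentsWithStats(k);i=1+np.argmax(s[1:,4]);print(n,u,s[i],ce[i]+[x-12,y-12])
E
```

```text
[0.0012, 0.0962, 0.0002]
w [0.0005, 0.0012, 0.0004] p [ 0.578  -0.0846  0.3002] t 12.3 gap 0.08550053466311103
nose 0.027809389272129923 0.03149916800340573
nose 0.029997997472366682 0.03576371116822677
[[0.256, 0.18], [0.187, 0.227], [0.238, 0.316], [0.301, 0.272]]
[[0.661, -0.057], [0.627, -0.354], [0.492, -0.259], [0.55, 0.021]]
[[0.04, 0.019], [0.019, 0.014], [0.019, 0.047], [0.04, 0.051]]
[[-0.055, 0.015], [-0.165, 0.017], [-0.155, 0.052], [-0.047, 0.048]]Traceback (most recent call last):
  File "<stdin>", line 15, in <module>
    return _wrapfunc(a, 'argmax', axis=axis, out=out, **kwds)
    return bound(*args, **kwds)
ValueError: attempt to get argmax of an empty sequence
```

Strip nose is about +40 mm, tail about -160 mm, and it lies square. I'll grip the knob.

Emit:
jog_arm:
  increments: [0.0012, 0.03, 0.0002, 0, 0.001, 0, -1, 0.0012, 0.06, 0.0002, 0, 0.001, 0, -1, 0.0012, 0.085, 0.0002, 0, 0.001, 0, -1, 0.0012, 0.096, 0.0002, 0, 0.001, 0, 0, 0.0012, 0.096, 0.0002, 0, 0.001, 0, 1, 0.0012, 0.096, 0.0002, 0, 0.001, 0, 1, 0.0012, 0.096, 0.0002, 0, 0.001, 0, 1]
  force: 25

```text
time: 13.28
eef_pos: [0.5791, -0.085, 0.2062]
ee_rot: [[0.006, 0.003, -1.0], [1.0, 0.002, 0.006], [0.002, -1.0, -0.003]]
force: [-2.2, 9.8, 8.6]
finger_gap: 0.0213
```

```bash
python3 - <<'E'
from h import *
arc(np.array([.5957,-.1247]),-np.arange(1,9)*10.)
E
```

```text
t 13.28 ang 112.66 r 0.043 z 0.2062 f [-2.17  9.84  8.64] frad 9.91 ftan -1.79 w [ 0.003 -0.006  0.002]
[0.0043, 0.0, -0.0067]
[0.0054, 0.0001, -0.0144]
[0.0051, 0.0001, -0.0223]
[0.0035, 0.0001, -0.0299]
[0.0006, 0.0001, -0.0372]
[-0.0036, 0.0001, -0.0439]
[-0.0088, 0.0001, -0.0497]
[-0.015, 0.0001, -0.0545]
```

Emit:
jog_arm:
  increments: [0.0043, 0, -0.0067, 0, 0, 0, 1, 0.0054, 0, -0.0144, 0, 0, 0, 1, 0.0051, 0, -0.0223, 0, 0, 0, 1, 0.0035, 0, -0.0299, 0, 0, 0, 1, 0.0006, 0, -0.0372, 0, 0, 0, 1, -0.0036, 0, -0.0439, 0, 0, 0, 1, -0.0088, 0, -0.0497, 0, 0, 0, 1, -0.015, 0, -0.0545, 0, 0, 0, 1]

```text
time: 14.28
eef_pos: [0.6351, -0.0976, 0.2065]
ee_rot: [[0.004, 0.005, -1.0], [1.0, 0.005, 0.004], [0.005, -1.0, -0.005]]
force: [1.4, 6.6, -1.5]
finger_gap: 0.0211
```

```bash
python3 - <<'E'
from h import *
arc(np.array([.5957,-.1247]),-np.arange(1,9)*6.5)
E
```

```text
t 14.28 ang 34.51 r 0.0479 z 0.2065 f [ 1.41  6.57 -1.49] frad 4.89 ftan 4.61 w [ 0.005 -0.004  0.005]
[-0.006, -0.0, -0.0003]
[-0.0106, -0.0, -0.0025]
[-0.0154, -0.0001, -0.0041]
[-0.0204, -0.0001, -0.0051]
[-0.0255, -0.0001, -0.0056]
[-0.0306, -0.0001, -0.0055]
[-0.0357, -0.0002, -0.0049]
[-0.0406, -0.0002, -0.0036]
```

```bash
python3 - <<'E'
from h import *
arc(np.array([.599,-.1250]),-np.arange(1,9)*6.5)
E
```

```text
t 14.28 ang 37.18 r 0.0454 z 0.2065 f [ 1.41  6.57 -1.49] frad 5.1 ftan 4.38 w [ 0.005 -0.004  0.005]
[-0.0044, -0.0, -0.0026]
[-0.009, -0.0, -0.0049]
[-0.0137, -0.0, -0.0068]
[-0.0187, -0.0001, -0.0081]
[-0.0237, -0.0001, -0.0088]
[-0.0288, -0.0001, -0.009]
[-0.0339, -0.0001, -0.0085]
[-0.0389, -0.0002, -0.0075]
```

Emit:
jog_arm:
  increments: [-0.0044, 0, -0.0027, 0, 0, 0, 1, -0.009, 0, -0.005, 0, 0, 0, 1, -0.0137, 0, -0.0069, 0, 0, 0, 1, -0.0187, 0, -0.0082, 0, 0, 0, 1, -0.0237, 0, -0.009, 0, 0, 0, 1, -0.0288, 0, -0.0092, 0, 0, 0, 1, -0.0339, 0, -0.0087, 0, 0, 0, 1, -0.0389, 0, -0.0077, 0, 0, 0, 1]

```text
time: 15.28
eef_pos: [0.6429, -0.137, 0.2064]
ee_rot: [[0.004, 0.005, -1.0], [1.0, 0.005, 0.004], [0.005, -1.0, -0.005]]
force: [0.8, 4.9, -2.9]
finger_gap: 0.0213
```

```bash
python3 - <<'E'
from h import *
arc(np.array([.599,-.1250]),-np.arange(1,9)*2.)
E
```

```text
t 15.28 ang -15.36 r 0.0455 z 0.2064 f [ 0.76  4.9  -2.87] frad -0.57 ftan 4.93 w [ 0.005 -0.004  0.005]
[-0.0014, -0.0, 0.0009]
[-0.0029, -0.0, 0.0014]
[-0.0044, -0.0, 0.0019]
[-0.0058, -0.0, 0.0025]
[-0.0072, -0.0001, 0.0032]
[-0.0086, -0.0001, 0.0039]
[-0.01, -0.0001, 0.0046]
[-0.0114, -0.0001, 0.0054]
```

Emit:
jog_arm:
  increments: [-0.0014, 0, 0.0005, 0, 0, 0, 1, -0.0029, 0, 0.0009, 0, 0, 0, 1, -0.0044, 0, 0.0014, 0, 0, 0, 1, -0.0058, 0, 0.002, 0, 0, 0, 1, -0.0072, 0, 0.0027, 0, 0, 0, 1, -0.0086, 0, 0.0034, 0, 0, 0, 1]

```text
time: 16.02
eef_pos: [0.6395, -0.1457, 0.2064]
ee_rot: [[0.004, 0.006, -1.0], [1.0, 0.005, 0.004], [0.005, -1.0, -0.005]]
force: [1.4, 3.5, -2.9]
finger_gap: 0.0212
```

```bash
python3 - <<'E'
from h import *
arc(np.array([.599,-.1250]),-np.arange(1,7)*2.,r=.0455)
E
```

```text
t 16.02 ang -27.09 r 0.0454 z 0.2064 f [ 1.44  3.55 -2.88] frad -0.34 ftan 3.81 w [ 0.006 -0.004  0.005]
[-0.0014, -0.0, 0.0007]
[-0.0028, -0.0, 0.0015]
[-0.0042, -0.0, 0.0023]
[-0.0055, -0.0, 0.0032]
[-0.0068, -0.0001, 0.0041]
[-0.008, -0.0001, 0.0051]
```

Emit:
jog_arm:
  increments: [-0.0014, 0, 0.0007, 0, 0, 0, 1, -0.0028, 0, 0.0015, 0, 0, 0, 1, -0.0042, 0, 0.0023, 0, 0, 0, 1, -0.0055, 0, 0.0032, 0, 0, 0, 1, -0.0068, 0, 0.0041, 0, 0, 0, 1, -0.008, 0, 0.0051, 0, 0, 0, 1]

```text
time: 16.77
eef_pos: [0.6342, -0.1537, 0.2063]
ee_rot: [[0.004, 0.005, -1.0], [1.0, 0.005, 0.004], [0.005, -1.0, -0.005]]
force: [1.1, 3.9, -2.6]
finger_gap: 0.0212
```

```bash
python3 - <<'E'
from h import *
arc(np.array([.599,-.1250]),-np.arange(1,7)*2.,r=.0455)
E
```

```text
t 16.77 ang -39.2 r 0.0454 z 0.2063 f [ 1.14  3.93 -2.6 ] frad -1.6 ftan 3.77 w [ 0.005 -0.004  0.005]
[-0.0013, -0.0, 0.001]
[-0.0024, -0.0, 0.002]
[-0.0036, -0.0, 0.0031]
[-0.0047, -0.0, 0.0043]
[-0.0057, -0.0001, 0.0055]
[-0.0068, -0.0001, 0.0067]
```

Emit:
jog_arm:
  increments: [-0.0013, 0, 0.001, 0, 0, 0, 1, -0.0024, 0, 0.002, 0, 0, 0, 1, -0.0036, 0, 0.0031, 0, 0, 0, 1, -0.0047, 0, 0.0043, 0, 0, 0, 1, -0.0057, 0, 0.0055, 0, 0, 0, 1, -0.0068, 0, 0.0067, 0, 0, 0, 1]

```text
time: 17.52
eef_pos: [0.6274, -0.1604, 0.2063]
ee_rot: [[0.004, 0.005, -1.0], [1.0, 0.005, 0.004], [0.006, -1.0, -0.005]]
force: [2.3, 4.3, -1.9]
finger_gap: 0.0212
```

```bash
python3 - <<'E'
from h import *
arc(np.array([.599,-.1250]),[],r=.0455)
for a in range(-51,-280,-12):
    t=np.radians(a);print(a,np.array([.599+.0455*np.cos(t),-.125+.0455*np.sin(t)]).round(4),[(round(.0455*(np.sin(x)-np.sin(t)),4),round(-.0455*(np.cos(x)-np.cos(t)),4)) for x in np.radians(a-2.*np.arange(1,7))])
E
```

```text
t 17.52 ang -51.23 r 0.0454 z 0.2063 f [ 2.34  4.32 -1.89] frad -1.9 ftan 4.53 w [ 0.005 -0.004  0.006]
-51 [ 0.6276 -0.1604] [(np.float64(-0.001), np.float64(0.0013)), (np.float64(-0.0019), np.float64(0.0025)), (np.float64(-0.0028), np.float64(0.0039)), (np.float64(-0.0036), np.float64(0.0052)), (np.float64(-0.0044), np.float64(0.0066)), (np.float64(-0.0052), np.float64(0.008))]
-63 [ 0.6197 -0.1655] [(np.float64(-0.0007), np.float64(0.0014)), (np.float64(-0.0013), np.float64(0.0029)), (np.float64(-0.0019), np.float64(0.0044)), (np.float64(-0.0025), np.float64(0.0058)), (np.float64(-0.003), np.float64(0.0074)), (np.float64(-0.0034), np.float64(0.0089))]
-75 [ 0.6108 -0.1689] [(np.float64(-0.0004), np.float64(0.0015)), (np.float64(-0.0007), np.float64(0.0031)), (np.float64(-0.001), np.float64(0.0047)), (np.float64(-0.0012), np.float64(0.0062)), (np.float64(-0.0014), np.float64(0.0078)), (np.float64(-0.0015), np.float64(0.0094))]
-87 [ 0.6014 -0.1704] [(np.float64(-0.0001), np.float64(0.0016)), (np.float64(-0.0001), np.float64(0.0032)), (np.float64(0.0), np.float64(0.0048)), (np.float
[... 3876 characters left out ...]
), (np.float64(0.0012), np.float64(-0.0062)), (np.float64(0.0014), np.float64(-0.0078)), (np.float64(0.0015), np.float64(-0.0094))]
-267 [ 0.5966 -0.0796] [(np.float64(0.0001), np.float64(-0.0016)), (np.float64(0.0001), np.float64(-0.0032)), (np.float64(0.0), np.float64(-0.0048)), (np.float64(-0.0001), np.float64(-0.0063)), (np.float64(-0.0003), np.float64(-0.0079)), (np.float64(-0.0005), np.float64(-0.0095))]
-279 [ 0.6061 -0.0801] [(np.float64(-0.0003), np.float64(-0.0016)), (np.float64(-0.0006), np.float64(-0.0031)), (np.float64(-0.001), np.float64(-0.0047)), (np.float64(-0.0014), np.float64(-0.0062)), (np.float64(-0.0019), np.float64(-0.0077)), (np.float64(-0.0025), np.float64(-0.0092))]
```

Emit:
jog_arm:
  increments: [-0.001, 0, 0.0013, 0, 0, 0, 1, -0.0019, 0, 0.0026, 0, 0, 0, 1, -0.0027, 0, 0.0039, 0, 0, 0, 1, -0.0035, 0, 0.0052, 0, 0, 0, 1, -0.0043, 0, 0.0066, 0, 0, 0, 1, -0.0051, 0, 0.008, 0, 0, 0, 1]

```text
time: 18.27
eef_pos: [0.6194, -0.1655, 0.2062]
ee_rot: [[0.004, 0.006, -1.0], [1.0, 0.006, 0.004], [0.006, -1.0, -0.005]]
force: [2.2, 4.6, -1.4]
finger_gap: 0.0211
```

```bash
python3 - <<'E'
from h import *
arc(np.array([.599,-.1250]),[],r=.0455)
E
```

```text
t 18.27 ang -63.28 r 0.0453 z 0.2062 f [ 2.2   4.57 -1.42] frad -3.09 ftan 4.02 w [ 0.005 -0.004  0.006]
```

Emit:
jog_arm:
  increments: [-0.0005, 0, 0.0014, 0, 0, 0, 1, -0.001, 0, 0.0029, 0, 0, 0, 1, -0.0015, 0, 0.0044, 0, 0, 0, 1, -0.002, 0, 0.0058, 0, 0, 0, 1, -0.0025, 0, 0.0074, 0, 0, 0, 1, -0.0029, 0, 0.0089, 0, 0, 0, 1]

```text
time: 19.02
eef_pos: [0.6104, -0.1686, 0.2062]
ee_rot: [[0.004, 0.006, -1.0], [1.0, 0.005, 0.004], [0.005, -1.0, -0.006]]
force: [4.1, 3.0, -1.4]
finger_gap: 0.0213
```

```bash
python3 - <<'E'
from h import *
arc(np.array([.599,-.1245]),-np.arange(1,7)*2.,r=.0452)
E
```

```text
t 19.02 ang -75.47 r 0.0456 z 0.2062 f [ 4.1   3.01 -1.4 ] frad -1.89 ftan 4.72 w [ 0.006 -0.004  0.005]
[0.0, -0.0, 0.0016]
[-0.0003, -0.0, 0.0032]
[-0.0006, -0.0, 0.0047]
[-0.0008, -0.0, 0.0063]
[-0.001, -0.0001, 0.0079]
[-0.0011, -0.0001, 0.0094]
```

Emit:
jog_arm:
  increments: [0, 0, 0.0016, 0, 0, 0, 1, -0.0003, 0, 0.0032, 0, 0, 0, 1, -0.0006, 0, 0.0047, 0, 0, 0, 1, -0.0008, 0, 0.0063, 0, 0, 0, 1, -0.001, 0, 0.0079, 0, 0, 0, 1, -0.0011, 0, 0.0094, 0, 0, 0, 1]

```text
time: 19.77
eef_pos: [0.601, -0.1699, 0.2063]
ee_rot: [[0.004, 0.006, -1.0], [1.0, 0.005, 0.004], [0.005, -1.0, -0.006]]
force: [3.5, 1.3, -2.9]
finger_gap: 0.0213
```

```bash
python3 - <<'E'
from h import *
arc(np.array([.599,-.1245]),-np.arange(1,7)*2.,r=.0454)
E
```

```text
t 19.77 ang -87.49 r 0.0454 z 0.2063 f [ 3.49  1.28 -2.91] frad -1.13 ftan 3.55 w [ 0.006 -0.004  0.005]
[-0.0, -0.0, 0.0016]
[-0.0, -0.0, 0.0032]
[0.0001, -0.0, 0.0048]
[0.0002, -0.0, 0.0063]
[0.0003, -0.0, 0.0079]
[0.0006, -0.0001, 0.0095]
```

Emit:
jog_arm:
  increments: [0, 0, 0.0016, 0, 0, 0, 1, 0, 0, 0.0032, 0, 0, 0, 1, 0.0001, 0, 0.0048, 0, 0, 0, 1, 0.0002, 0, 0.0063, 0, 0, 0, 1, 0.0003, 0, 0.0079, 0, 0, 0, 1, 0.0006, 0, 0.0095, 0, 0, 0, 1]

```text
time: 20.52
eef_pos: [0.5915, -0.1692, 0.2062]
ee_rot: [[0.004, 0.006, -1.0], [1.0, 0.005, 0.004], [0.005, -1.0, -0.006]]
force: [3.9, 1.6, -3.9]
finger_gap: 0.0214
```

```bash
python3 - <<'E'
from h import *
arc(np.array([.599,-.1245]),-np.arange(1,7)*2.,r=.0454)
E
```

```text
t 20.52 ang -99.58 r 0.0453 z 0.2062 f [ 3.89  1.56 -3.85] frad -2.18 ftan 3.58 w [ 0.006 -0.004  0.005]
[0.0002, -0.0, 0.0016]
[0.0005, -0.0, 0.0031]
[0.0009, -0.0, 0.0047]
[0.0014, -0.0, 0.0062]
[0.0019, -0.0, 0.0077]
[0.0024, -0.0, 0.0092]
```

Emit:
jog_arm:
  increments: [0.0003, 0, 0.0016, 0, 0, 0, 1, 0.0006, 0, 0.0031, 0, 0, 0, 1, 0.001, 0, 0.0046, 0, 0, 0, 1, 0.0015, 0, 0.0061, 0, 0, 0, 1, 0.002, 0, 0.0076, 0, 0, 0, 1, 0.0026, 0, 0.0091, 0, 0, 0, 1]

```text
time: 21.28
eef_pos: [0.5823, -0.1665, 0.2062]
ee_rot: [[0.004, 0.006, -1.0], [1.0, 0.005, 0.004], [0.005, -1.0, -0.006]]
force: [4.8, 1.0, -2.5]
finger_gap: 0.021
```

```bash
python3 - <<'E'
from h import *
arc(np.array([.599,-.1245]),-np.arange(1,7)*2.,r=.0452)
E
```

```text
t 21.27 ang -111.65 r 0.0452 z 0.2062 f [ 4.8   0.97 -2.53] frad -2.67 ftan 4.1 w [ 0.006 -0.004  0.005]
[0.0006, -0.0, 0.0015]
[0.0013, -0.0, 0.0029]
[0.002, -0.0, 0.0043]
[0.0027, -0.0, 0.0057]
[0.0035, -0.0, 0.0071]
[0.0044, -0.0, 0.0084]
```

Emit:
jog_arm:
  increments: [0.0007, 0, 0.0014, 0, 0, 0, 1, 0.0014, 0, 0.0028, 0, 0, 0, 1, 0.0021, 0, 0.0042, 0, 0, 0, 1, 0.0029, 0, 0.0056, 0, 0, 0, 1, 0.0037, 0, 0.007, 0, 0, 0, 1, 0.0046, 0, 0.0083, 0, 0, 0, 1]

```text
time: 22.02
eef_pos: [0.574, -0.162, 0.2062]
ee_rot: [[0.004, 0.006, -1.0], [1.0, 0.005, 0.004], [0.005, -1.0, -0.006]]
force: [4.3, 0.3, -4.0]
finger_gap: 0.021
```

```bash
python3 - <<'E'
from h import *
arc(np.array([.599,-.1245]),-np.arange(1,7)*2.,r=.045)
E
```

```text
t 22.02 ang -123.71 r 0.0451 z 0.2062 f [ 4.27  0.31 -4.  ] frad -2.63 ftan 3.38 w [ 0.006 -0.004  0.005]
[0.0009, -0.0, 0.0013]
[0.0019, -0.0, 0.0025]
[0.0029, -0.0, 0.0038]
[0.0039, -0.0, 0.0049]
[0.0049, -0.0, 0.0061]
[0.006, -0.0, 0.0072]
```

Emit:
jog_arm:
  increments: [0.001, 0, 0.0013, 0, 0, 0, 1, 0.002, 0, 0.0025, 0, 0, 0, 1, 0.003, 0, 0.0037, 0, 0, 0, 1, 0.004, 0, 0.0048, 0, 0, 0, 1, 0.005, 0, 0.006, 0, 0, 0, 1, 0.0061, 0, 0.0071, 0, 0, 0, 1]

```text
time: 22.78
eef_pos: [0.5669, -0.1559, 0.2062]
ee_rot: [[0.004, 0.007, -1.0], [1.0, 0.005, 0.004], [0.005, -1.0, -0.007]]
force: [5.1, -0.4, -2.3]
finger_gap: 0.0215
```

```bash
python3 - <<'E'
from h import *
arc(np.array([.599,-.1245]),-np.arange(1,7)*2.,r=.0448)
E
```

```text
t 22.77 ang -135.67 r 0.0449 z 0.2062 f [ 5.13 -0.4  -2.32] frad -3.39 ftan 3.87 w [ 0.007 -0.004  0.005]
[0.0012, -0.0, 0.001]
[0.0024, -0.0, 0.002]
[0.0036, -0.0, 0.003]
[0.0048, -0.0, 0.004]
[0.0061, -0.0, 0.0049]
[0.0074, -0.0, 0.0058]
```

Emit:
jog_arm:
  increments: [0.0013, 0, 0.001, 0, 0, 0, 1, 0.0025, 0, 0.002, 0, 0, 0, 1, 0.0037, 0, 0.0029, 0, 0, 0, 1, 0.0049, 0, 0.0039, 0, 0, 0, 1, 0.0062, 0, 0.0047, 0, 0, 0, 1, 0.0075, 0, 0.0056, 0, 0, 0, 1]

```text
time: 23.52
eef_pos: [0.5612, -0.1485, 0.2062]
ee_rot: [[0.004, 0.007, -1.0], [1.0, 0.004, 0.004], [0.004, -1.0, -0.007]]
force: [5.0, -1.9, -3.0]
finger_gap: 0.0213
```

```bash
python3 - <<'E'
from h import *
arc(np.array([.599,-.1245]),-np.arange(1,7)*2.,r=.0445)
E
```

```text
t 23.52 ang -147.61 r 0.0448 z 0.2062 f [ 4.97 -1.94 -3.03] frad -3.16 ftan 4.3 w [ 0.007 -0.004  0.004]
[0.0015, 0.0, 0.0006]
[0.0028, 0.0, 0.0014]
[0.0042, 0.0, 0.0021]
[0.0056, 0.0, 0.0028]
[0.007, 0.0, 0.0034]
[0.0085, 0.0, 0.004]
```

Emit:
jog_arm:
  increments: [0.0015, 0, 0.0006, 0, 0, 0, 1, 0.0028, 0, 0.0013, 0, 0, 0, 1, 0.0042, 0, 0.002, 0, 0, 0, 1, 0.0056, 0, 0.0027, 0, 0, 0, 1, 0.007, 0, 0.0033, 0, 0, 0, 1, 0.0085, 0, 0.0039, 0, 0, 0, 1]

```text
time: 24.28
eef_pos: [0.5571, -0.14, 0.2062]
ee_rot: [[0.005, 0.006, -1.0], [1.0, 0.004, 0.005], [0.004, -1.0, -0.006]]
force: [3.0, -3.5, -2.5]
finger_gap: 0.0214
```

```bash
python3 - <<'E'
from h import *
arc(np.array([.599,-.1245]),-np.arange(1,7)*2.,r=.0445)
E
```

```text
t 24.27 ang -159.65 r 0.0446 z 0.2062 f [ 2.97 -3.49 -2.46] frad -1.57 ftan 4.31 w [ 0.006 -0.005  0.004]
[0.0015, 0.0, 0.0004]
[0.003, 0.0, 0.0009]
[0.0045, 0.0, 0.0013]
[0.006, 0.0, 0.0016]
[0.0075, 0.0, 0.002]
[0.0091, 0.0, 0.0022]
```

Emit:
jog_arm:
  increments: [0.0015, 0, 0.0004, 0, 0, 0, 1, 0.003, 0, 0.0009, 0, 0, 0, 1, 0.0045, 0, 0.0013, 0, 0, 0, 1, 0.006, 0, 0.0016, 0, 0, 0, 1, 0.0075, 0, 0.0019, 0, 0, 0, 1, 0.0091, 0, 0.0021, 0, 0, 0, 1]

```text
time: 25.02
eef_pos: [0.555, -0.1309, 0.2062]
ee_rot: [[0.005, 0.006, -1.0], [1.0, 0.004, 0.005], [0.004, -1.0, -0.006]]
force: [1.6, -3.9, -2.2]
finger_gap: 0.0209
```

```bash
python3 - <<'E'
from h import *
arc(np.array([.599,-.1245]),-np.arange(1,7)*2.,r=.0444)
E
```

```text
t 25.02 ang -171.67 r 0.0445 z 0.2062 f [ 1.63 -3.92 -2.22] frad -1.04 ftan 4.12 w [ 0.006 -0.005  0.004]
[0.0015, 0.0, 0.0001]
[0.0031, 0.0, 0.0003]
[0.0046, 0.0, 0.0004]
[0.0062, 0.0, 0.0004]
[0.0077, 0.0, 0.0004]
[0.0093, 0.0, 0.0003]
```

Emit:
jog_arm:
  increments: [0.0015, 0, 0.0001, 0, 0, 0, 1, 0.0031, 0, 0.0003, 0, 0, 0, 1, 0.0046, 0, 0.0003, 0, 0, 0, 1, 0.0062, 0, 0.0003, 0, 0, 0, 1, 0.0077, 0, 0.0003, 0, 0, 0, 1, 0.0093, 0, 0.0002, 0, 0, 0, 1]

```text
time: 25.78
eef_pos: [0.5547, -0.1217, 0.2063]
ee_rot: [[0.005, 0.006, -1.0], [1.0, 0.004, 0.005], [0.004, -1.0, -0.006]]
force: [2.3, -3.9, -2.3]
finger_gap: 0.0211
```

```bash
python3 - <<'E'
from h import *
arc(np.array([.599,-.1245]),-np.arange(1,7)*2.,r=.0443)
E
```

```text
t 25.77 ang 176.36 r 0.0444 z 0.2063 f [ 2.26 -3.89 -2.31] frad -2.5 ftan 3.74 w [ 0.006 -0.005  0.004]
[0.0015, 0.0, -0.0002]
[0.0031, 0.0, -0.0004]
[0.0046, 0.0, -0.0006]
[0.0061, 0.0, -0.0009]
[0.0076, 0.0, -0.0012]
[0.0091, 0.0, -0.0016]
```

Emit:
jog_arm:
  increments: [0.0015, 0, -0.0003, 0, 0, 0, 1, 0.0031, 0, -0.0005, 0, 0, 0, 1, 0.0046, 0, -0.0007, 0, 0, 0, 1, 0.0061, 0, -0.001, 0, 0, 0, 1, 0.0076, 0, -0.0013, 0, 0, 0, 1, 0.0091, 0, -0.0017, 0, 0, 0, 1]

```text
time: 26.52
eef_pos: [0.5562, -0.1127, 0.2063]
ee_rot: [[0.005, 0.005, -1.0], [1.0, 0.004, 0.005], [0.004, -1.0, -0.005]]
force: [-1.0, -4.5, -0.7]
finger_gap: 0.0213
```

```bash
python3 - <<'E'
from h import *
arc(np.array([.599,-.1245]),-np.arange(1,7)*2.,r=.0443)
E
```

```text
t 26.52 ang 164.61 r 0.0443 z 0.2063 f [-1.04 -4.47 -0.73] frad -0.18 ftan 4.59 w [ 0.005 -0.005  0.004]
[0.0015, 0.0, -0.0005]
[0.0029, 0.0, -0.0009]
[0.0044, 0.0, -0.0015]
[0.0058, 0.0, -0.0021]
[0.0072, 0.0, -0.0027]
[0.0086, 0.0001, -0.0034]
```

Emit:
jog_arm:
  increments: [0.0015, 0, -0.0005, 0, 0, 0, 1, 0.0029, 0, -0.0009, 0, 0, 0, 1, 0.0044, 0, -0.0015, 0, 0, 0, 1, 0.0058, 0, -0.0021, 0, 0, 0, 1]

```text
time: 27.02
eef_pos: [0.5579, -0.1078, 0.2063]
ee_rot: [[0.006, 0.005, -1.0], [1.0, 0.003, 0.006], [0.003, -1.0, -0.005]]
force: [-1.8, -6.6, -0.9]
finger_gap: 0.021
```

```bash
python3 - <<'E'
from h import *
arc(np.array([.599,-.1245]),-np.arange(1,7)*2.,r=.0443)
E
```

```text
t 27.02 ang 157.82 r 0.0444 z 0.2063 f [-1.82 -6.65 -0.94] frad -0.83 ftan 6.84 w [ 0.005 -0.006  0.003]
[0.0014, 0.0, -0.0006]
[0.0028, 0.0, -0.0013]
[0.0042, 0.0, -0.002]
[0.0055, 0.0, -0.0027]
[0.0069, 0.0, -0.0035]
[0.0082, 0.0, -0.0044]
```

Touch is felt. The knob force rose from a baseline of about 4.0 ± 0.4 N to 6.8 N, so the pinch is roughly 70 N. I'll take a few more readings before letting go.

```bash
python3 - <<'E'
from h import *
for i in range(3):
    cam('wrist');arc(np.array([.599,-.1245]),[])
E
```

```text
t 27.07 ang 157.49 r 0.0443 z 0.2062 f [ 0.14 -6.33 -0.18] frad -2.56 ftan 5.79 w [ 0.005 -0.005  0.003]
t 27.12 ang 157.5 r 0.0443 z 0.2063 f [ 0.15 -5.08 -0.17] frad -2.08 ftan 4.63 w [ 0.005 -0.006  0.003]
t 27.18 ang 157.5 r 0.0444 z 0.2062 f [ 0.28 -6.04 -1.33] frad -2.57 ftan 5.47 w [ 0.005 -0.006  0.003]
```

Emit:
jog_arm:
  increments: [0.0011, 0, -0.0005, 0, 0, 0, 1]

```text
time: 27.3
eef_pos: [0.5581, -0.1074, 0.2063]
ee_rot: [[0.006, 0.004, -1.0], [1.0, 0.002, 0.006], [0.002, -1.0, -0.004]]
force: [-0.6, -6.7, -0.5]
finger_gap: 0.0209
```

```bash
python3 - <<'E'
from h import *
for i in range(3):
    arc(np.array([.599,-.1245]),[]);cam('wrist')
E
```

```text
t 27.3 ang 157.32 r 0.0443 z 0.2063 f [-0.57 -6.68 -0.54] frad -2.05 ftan 6.39 w [ 0.004 -0.006  0.002]
t 27.35 ang 157.22 r 0.0444 z 0.2062 f [-0.28 -7.62  0.34] frad -2.69 ftan 7.13 w [ 0.004 -0.006  0.002]
t 27.4 ang 157.26 r 0.0444 z 0.2062 f [-0.83 -6.51 -0.84] frad -1.75 ftan 6.32 w [ 0.004 -0.006  0.002]
```

The wheel crept only 0.3° at 6.4–7.1 N, so the pinch is about 65–75 N, inside 30–100. I'll let go.

Emit:
jog_arm:
  increments: [0, 0, 0, 0, 0, 0, 0.6, 0, 0, 0, 0, 0, 0, 0, 0, 0, 0, 0, 0, 0, -1, 0, 0, 0, 0, 0, 0, -1, 0, 0, 0, 0, 0, 0, -1, 0, -0.05, 0, 0, 0, 0, -1, 0, -0.1, 0, 0, 0, 0, -1, 0.03, -0.14, 0.04, 0, 0, 0, -1]

```text
time: 28.45
eef_pos: [0.52, -0.0793, 0.3473]
ee_rot: [[0.01, 0.007, -1.0], [1.0, 0.0, 0.01], [0.0, -1.0, -0.007]]
force: [-0.6, 1.9, -0.0]
finger_gap: 0.0853
```

Emit:
jog_arm:
  increments: [0.05, -0.01, 0.02, 0, 0, 0, -1, 0.1, -0.01, 0.04, 0, 0, 0, -1, 0.15, -0.01, 0.06, 0, 0, 0, -1, 0.2, -0.01, 0.07, 0, 0, 0, -1, 0.25, -0.01, 0.08, 0, 0, 0, -1, 0.3, -0.01, 0.08, 0, 0, 0, -1, 0.35, -0.01, 0.08, 0, 0, 0, -1, 0.4, -0.01, 0.08, 0, 0, 0, -1]

```text
time: 29.45
eef_pos: [0.4435, 0.323, 0.3571]
ee_rot: [[0.01, 0.007, -1.0], [1.0, 0.001, 0.01], [0.001, -1.0, -0.007]]
force: [0.8, -0.5, 1.0]
finger_gap: 0.0852
```

```bash
python3 - <<'E'
from h import *
a=cam('top');b=cam('scene');s=arm.get_state();print(s['time'],s['eef_pos'],s['force'])
def tri(u1,u2):
    o1,d1=ray(a,*u1);o2,d2=ray(b,*u2);k=np.linalg.lstsq(np.c_[d1,-d2],o2-o1,rcond=None)[0];return (o1+k[0]*d1).round(4)
us=[]
for a_ in(157.4,):
  t=np.radians(a_);X=(.5957+.045*np.cos(t),-.1247+.045*np.sin(t),.218)
  for c in(a,b):
    x,y=proj(c,X).astype(int);k=cv2.inRange(c['pixels'][y-14:y+15,x-14:x+15],(0,0,0),(45,45,45));n,l,st,ce=cv2.connectedComponentsWithStats(k);i=1+np.argmax(st[1:,4]);us.append(ce[i]+[x-14,y-14]);print(st[i])
p=tri(*us);print('knob',p,np.degrees(np.arctan2(p[1]+.1247,p[0]-.5957)))
ex=np.array([np.cos(-.07),np.sin(-.07)]);M=np.c_[ex,[-ex[1],ex[0]]];O=np.array([.609,.0648])
hs=cv2.cvtColor(b['pixels'],cv2.COLOR_BGR2HSV);m=cv2.inRange(hs,(3,120,50),(13,255,180));m[:235]=0;m[:,310:]=0
for c in cv2.findContours(m,0,1)[0]:
    if 15<cv2.contourArea(c)<1500:
        q=np.array([onz(b,*v,.051)[:2]-O for v in cv2.boxPoints(cv2.minAreaRect(c))])@M;print(q.round(3).tolist())
cv2.imwrite('pics/p8.png',cv2.resize(np.hstack([a['pixels'][110:290,180:400],b['pixels'][165:345,150:370]]),None,fx=1.8,fy=1.8,interpolation=2))
E
```

```text
29.55 [0.44162012 0.32765345 0.35617175] [ 0.38729055 -0.26946267  0.20977399]
[12 11  7  9 54]
[10  8  9 15 94]
knob [ 0.5535 -0.1076  0.2177] 157.94155570669034
[[0.256, 0.18], [0.187, 0.228], [0.238, 0.316], [0.301, 0.273]]
[[0.039, 0.019], [0.022, 0.018], [0.026, 0.051], [0.043, 0.052]]
[[-0.051, 0.018], [-0.165, 0.017], [-0.156, 0.051], [-0.044, 0.051]]
```

View pics/p8.png

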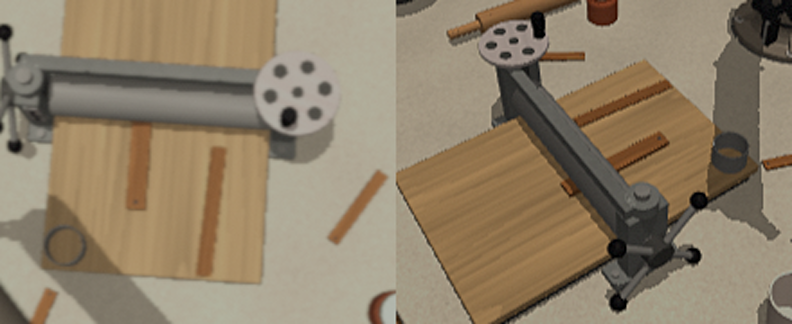

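```bash
python3 -c "
from plant import arm
print(arm.hand_in())"
```

```text
the job is handed in; nothing more can be done
None
```

I set the gap with the thick strip and handed the job in at about 29.6 s on the robot's clock. I wound the roller up about 1.2 turns, slid the strip in, wound down until it pinched, and let go.

- **Strip:** its nose is about 40 mm past the roller axis, and it lies square to the roller. The thin strip and ring cutter in the last picture were where they started. I did not re-measure the other objects.
- **Pinch:** the knob force rose from a baseline of about 4.0 N (readings varied by about 0.5 N) to 6.4–7.1 N at the end. I take that as roughly 65–75 N on the strip. This is felt at the knob, not measured directly. In one pause just before the last small turn, the force settled lower, at 4.6–5.8 N.
- **Play:** the last turn was downwards. After release the knob stood at about 158° in the pictures, against about 157° by the arm before letting go. That difference is within measuring error and well inside the 8.6° the play allows.
- **Clearance:** the hand was well clear of everything in the last picture.

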